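Open the inclined valve to its stop and back it off a quarter turn

ROBOT

A 6-joint arm with a two-finger parallel gripper is mounted at the origin on a cart in front of the work surface, level with it; the furniture and walls round the work are solid. World frame = base frame: x ahead of the robot, y to its left, z up, the work surface at z = 0. Lengths are in m, angles in degrees, forces in N, time in s.
With the tool pointing down it reaches from about 0.275 to 0.725 m from the base axis. Payload 5.6 kg.
Tool frame: the origin (TCP) lies midway between the tips of the shut fingers; the grasp point (between the pads) lies 19 mm behind it (robot.tcp_to_grasp is the distance from the TCP to the grasp point, in m); z points along the fingers, y is the line along which they close (so a half turn about z gives the same grasp; the last joint's range is limited). The gripper opens to 85 mm and grips with 20 to 120 N. Pads are 22 mm wide; open, the fingers measure 114 mm over their backs; the gripper's body (76 mm by 85 mm) begins 54 mm behind the grasp point. The pads swing forward as they close: fully open they stand 13 mm farther back than shut.
Start: joints at [-56.459, 14.616, 6.199, 0, -81.583, -16.306], TCP at [0.163, -0.525, 0.231] pointing down, gripper open.
Joint ranges: [-168.99, 168.99], [-69.2, 112.95], [-62.41, 85.93], [-164.36, 98.24], [-168.68, -3.75], [-174.98, 174.98]. Speed limits (degrees/s): [147.25, 147.25, 180, 180, 180, 180].

INTERFACE

Orientations are given as a 3x3 rotation matrix whose columns are the frame's x, y, z axes.
In Python, from bench import robot gives the robot as it stands.
- The arm moves only by the tool jog_arm, never from a script. Its argument "motion" is a list of rows, each a list of 5 numbers: the shift along the world's x, y, z in m, then the turn about the world's z in degrees, then the opening, from -1 (shut) to 1 (fully open), so that 0 is half open. In form: [[dx, dy, dz, yaw, gripper], ...]. A call has 1 to 8 rows; each row is the pose to reach, as a shift and turn from the pose commanded when the call began; what a row does not reach only later rows make up. A row lasts 1/8 s, in which the tool goes at most 62.5 mm and 10.7 degrees, less where a joint would pass 70% of its speed; a pose out of reach is approached as far as the arm can. A call with a gripper value outside its range is refused whole. The fingers move at their own pace and stop on an object; the grip force is fixed at half the most. Time passes only in rows, so rows that repeat a pose let the fingers close. It gives the time, the measured TCP pose, the force, the opening and the grip force at its end, in the units of the state.
- robot.get_state(): the state, without advancing time (a new reading comes with each control period).
- robot.grab_frame(name): name is "scene" or "top"; returns a dict with "pixels" (480x640x3 uint8, red, green, blue), "mtx" (3x3 intrinsics, pixels), "extrinsics" (4x4, takes a point from camera to world coordinates). Camera axes: x right, y down, z forward; pixel columns grow to the right and rows downward; lengths in m; the calibration is good to about 2 mm. A picture is of the moment at which its call begins. There is no depth.
- robot.job_done(): hands the job in; it is judged then, once.
Trained networks look in the newest picture that a camera, given by its name, has taken for a name from the list of things; names that differ only in an ending like _2 or _b are one class to them, and where a whole thing is asked for, a point or a joint stands for the part that bears it (a point fixed in the world has none). Each returns a list of dicts, best first, with "score" (0 to 1); they miss things now and then, are a little off and sometimes report something else, mostly with a low value. They report only what shows in the picture. A call takes as long as a camera call.
- robot.boxes_of(label, camera): "position" ([x, y, z] in m, in the coordinates of the camera as it stood for that picture, good to about 4 mm: the middle of the surface that is visible of it).
- robot.outline_of(label, camera): "pixels" (480x640 bool, what is visible of it).
- robot.place_of(label, camera): "position" ([x, y, z] in m, in the coordinates of the camera as it stood for that picture, good to about 4 mm: a listed point, or the origin of a listed thing).
The state is a dict: "t": time; "joint_positions": joint angles; "qvel": joint speeds; "effort": joint torques, N m; "tcp_pos": TCP position; "eef_rot": TCP orientation; "wrist_force": force on the tool from outside, world axes, zero at the start; "moment": the same for the moment, N m; "opening": finger opening in m; "grasp_force": force on a finger pad.
Only numpy, scipy, OpenCV 4.12 (cv2) and the standard library are available. Lean on these libraries where they do the work, as an engineer would, in place of code of your own. Each camera call takes 0.05 s, during which the arm holds its last target. There are 200 camera calls.

TASK

The valve under the grey meter housing is only part open. Crank its handwheel anticlockwise (seen facing the wheel), more than a full turn, until you feel it come up firmly against its fully-open stop, and then back it off clockwise by a quarter turn so that it cannot seize; let go of it there. Leave the beaker, the vial and the dropper bottle beside it standing where they are.

Things in the scene. Friction and masses are not known exactly. Their poses are not given: they have to be found in the camera images.
- valve_stand: Valve stand, fixed to the worktop: aluminium foot plate 140 x 150 x 10 mm with a brass pipe across it and a brass valve whose stem leans 32 degrees from vertical to the stand's front. Origin on the worktop; own -x is the front (roughly towards the robot), y along the pipe, z up. The plate spans x -70 to +70, y +-75 mm. The wheel's low side reaches x -95 mm, z 89 mm.
- housing (a point): Centre of the underside of the grey meter housing, 80 x 170 x 45 mm (x, y, z), fixed 212 mm above the worktop on two 14 mm posts. Axes as the stand's: at x +35, y 0, z 212 mm there; it spans x -5 to +75 mm in the stand's frame and so overhangs the wheel: a hand pointing straight down cannot take the crank handle all the way round. Come in tilted, along the stem.
- wheel_axis (a point): Centre of the handwheel, on the stem axis (x -47, y 0, z 123 mm in the stand's frame). Its z axis is the stem axis pointing outwards (up and to the front, 32 degrees from vertical), its y axis the stand's y; it does not turn with the wheel. The dark steel rim, 104 mm outer diameter and 12 mm thick, lies in its plane z = 0 (surface at z +6 mm); hub and spokes are no higher than z +8 mm.
- crank_mid (a point): Middle of the black crank handle that stands on the rim, parallel to the stem, 46 mm from the stem axis: a round grip 15 mm thick (18 mm near its free end), 37 mm long, from z +9 to +46 mm in the wheel_axis frame; this point is at z +30 mm. It goes round with the wheel and spins freely on its pin, so a hand that holds it need not turn.
- handwheel (a joint): Backing-off of the wheel, rad: 0 while it is being opened (anticlockwise seen from outside), and when it is turned back clockwise minus the angle by which it stands back from the furthest point reached so far (-0.5 = half a radian back). It does not tell how far the stop still is: 1 to 2.1 turns from the start, not marked, a hard end.
- stem (a joint): Elastic twist of the stem, rad, 5 N m per rad: positive when the wheel is pushed anticlockwise. About +0.02 while the wheel turns freely (0.10 N m to open, some 2 N at the crank handle; 0.06 N m to close), above +0.05 only when it is pressed against its stop with more than 0.25 N m (5.5 N at the handle); springs back to 0. The wheel stays where it is left.
- beaker: Clear plastic beaker, loose, 96 x 105 mm, 121 mm high, to the right of the stand; origin at its foot. To be left alone.
- vial: White screw-cap vial, loose, 27 mm diameter, 58 mm high, in front and to the right of the stand; origin at its foot. To be left alone.
- dropper: Small bottle with a black dropper top, loose, 33 mm diameter, 100 mm high, to the right of the stand; origin at its foot. To be left alone.

How it is judged (in metres and radians):
On the way:
1. the handwheel is turned anticlockwise until it presses against its fully-open stop with more than 0.25 N m (5.5 N at the crank handle) (value of joint stem above 0.05 rad), for 0.1 s.
At the end, for the whole second after the job is handed in: After having been against the stop, the handwheel rests a quarter turn (90 degrees, give or take 20) clockwise of the furthest point reached, the stop, released and still; beaker, vial and dropper bottle stand within 30 mm of where they were, upright (value of joint handwheel between -1.9208 and -1.2208 rad and velocity of joint handwheel between -0.05 and 0.05 rad/s and not (distance of beaker from where it was at the start of the episode above 0.03 m or angle between beaker's own z axis and vertical above 0.4 rad) and not (distance of vial from where it was at the start of the episode above 0.03 m or angle between vial's own z axis and vertical above 0.4 rad) and not (distance of dropper from where it was at the start of the episode above 0.03 m or angle between dropper's own z axis and vertical above 0.4 rad)); the robot touches nothing.
It fails at once if the beaker is pushed more than 30 mm away or tipped (distance of beaker from where it was at the start of the episode above 0.03 m or angle between beaker's own z axis and vertical above 0.4 rad).
It fails at once if the vial is pushed more than 30 mm away or tipped (distance of vial from where it was at the start of the episode above 0.03 m or angle between vial's own z axis and vertical above 0.4 rad).
It fails at once if the dropper bottle is pushed more than 30 mm away or tipped (distance of dropper from where it was at the start of the episode above 0.03 m or angle between dropper's own z axis and vertical above 0.4 rad).
It also fails if it takes over 64 s, if anything falls off the work surface, if the arm or the gripper's body presses on something with over 40 N, if the wrist force passes 120 N, or if a joint passes its speed limit or range.

## Working session

There is one attempt and no reset: what is moved stays moved. The work goes in short steps, Python scripts to look and compute and a tool call to move; the robot and the scene stay as the last step left them, time stands still between calls to the robot, and variables do not carry over. Pictures are saved under pics/ and viewed, at most 10 in all, crops included, and the job is handed in when it is done.

Besides the shell and the picture viewer there is one more tool, called after "Call:" as name([rows], argument=value, ...), one row to a line, values as JSON. jog_arm: Moves the arm, as the interface text tells. Its arguments: {"type":"object","properties":{"motion":{"type":"array"}},"required":["motion"]}

```bash
mkdir -p pics
cat > h.py <<'E'
import numpy as np, cv2
from bench import robot
def look(cam,labels,pic=None):
    f=robot.grab_frame(cam); E=np.array(f["extrinsics"]); out={}
    if pic: cv2.imwrite("pics/"+pic,f["pixels"][:,:,::-1])
    for l in labels:
        r=robot.place_of(l,cam)[:2]
        out[l]=[(round(d["score"],2),np.round((E@np.r_[d["position"],1])[:3],4)) for d in r]
        print(cam,l,out[l])
    return f,out
E
python3 - <<'E'
from h import *
s=robot.get_state(); print(s["t"],np.round(s["eef_rot"],3).tolist(),s["opening"],s["wrist_force"])
for c in("scene","top"):
    f,_=look(c,["valve_stand","housing","wheel_axis","crank_mid","beaker","vial","dropper"],c+"0.png")
    print(np.round(f["extrinsics"],3).tolist())
E
```

```text
0.0 [[-0.955, -0.296, -0.001], [-0.296, 0.955, 0.002], [0.0, 0.002, -1.0]] 0.08521453510455236 [-0.78881164 -0.69064876  0.03570296]
scene valve_stand [(0.64, array([ 0.6101, -0.0206,  0.0025]))]
scene housing []
scene wheel_axis [(0.78, array([ 0.5602, -0.0225,  0.1234]))]
scene crank_mid [(0.57, array([ 0.525 , -0.0613,  0.1343]))]
scene beaker [(0.69, array([ 0.4908, -0.2005, -0.0009]))]
scene vial [(0.58, array([ 4.639e-01, -1.199e-01, -4.000e-04]))]
scene dropper [(0.59, array([ 0.4843, -0.3007, -0.005 ]))]
[[-0.772, -0.287, 0.567, 0.039], [-0.635, 0.384, -0.67, 0.432], [-0.025, -0.878, -0.479, 0.558], [0.0, 0.0, 0.0, 1.0]]
top valve_stand [(0.61, array([ 0.6087, -0.0155, -0.0025]))]
top housing []
top wheel_axis []
top crank_mid [(0.59, array([ 0.5261, -0.067 ,  0.1339]))]
top beaker [(0.77, array([ 0.4875, -0.2011, -0.0034])), (0.59, array([ 0.4673, -0.1187, -0.0029]))]
top vial [(0.62, array([ 0.468 , -0.1203, -0.0027]))]
top dropper [(0.61, array([ 0.4876, -0.2963, -0.0018]))]
[[0.028, -0.996, 0.09, 0.445], [-1.0, -0.026, 0.017, -0.132], [-0.014, -0.09, -0.996, 0.981], [0.0, 0.0, 0.0, 1.0]]
```

```bash
python3 -c "
import cv2,numpy as np
a=cv2.imread('pics/scene0.png');b=cv2.imread('pics/top0.png')
cv2.imwrite('pics/both.png',cv2.resize(np.vstack([a,b]),(400*1,600)) if 0 else cv2.resize(np.hstack([a,b]),(800,300)))"
```

```text
(no output)
```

View pics/both.png

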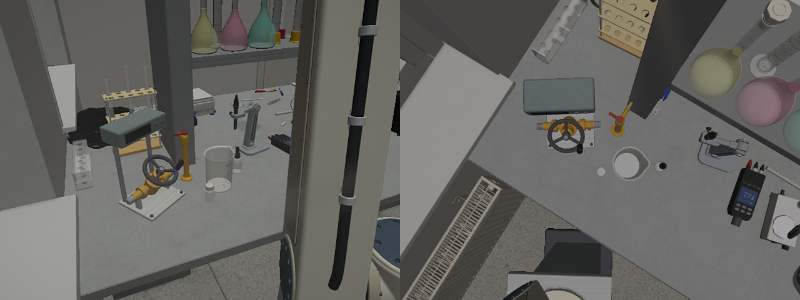

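```bash
python3 -c "
import cv2,numpy as np
a=cv2.imread('pics/scene0.png');b=cv2.imread('pics/top0.png')
cv2.imwrite('pics/crop.png',np.hstack([cv2.resize(b[100:320,140:440],(400,293),interpolation=2),cv2.resize(a[140:360,140:440],(400,293),interpolation=2)]))"
```

```text
(no output)
```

View pics/crop.png

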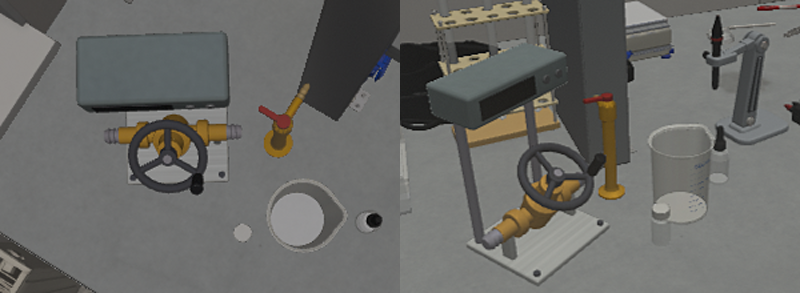

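Run:
```python
from h import *
f,_=look("top",[])
K=np.array(f["mtx"]);E=np.array(f["extrinsics"])
def ray(u,v,z):
    d=E[:3,:3]@np.linalg.inv(K)@[u,v,1]; return E[:3,3]+d*(z-E[2,3])/d[2]
g=cv2.cvtColor(f["pixels"],cv2.COLOR_RGB2HSV)
o=robot.outline_of("valve_stand","top")
if o:
    m=o[0]["pixels"]; print(o[0]["score"],m.sum())
    cv2.imwrite("pics/m.png",m*255)
# housing: roof, colour segmentation by seed
seed=(220,155)
im=cv2.GaussianBlur(f["pixels"],(3,3),0)
msk=np.zeros((482,642),np.uint8)
cv2.floodFill(im.copy(),msk,seed,0,(6,6,6),(6,6,6),4|cv2.FLOODFILL_MASK_ONLY|cv2.FLOODFILL_FIXED_RANGE|(255<<8))
p=np.argwhere(msk[1:-1,1:-1])[:,::-1].astype(np.float32); print(len(p))
b=cv2.boxPoints(cv2.minAreaRect(p)); w=np.array([ray(u,v,.257) for u,v in b]); print(b,w.round(3))
print("tap",ray(620/400*320-320+160-0 if 0 else (620-400)*1.6,120*1.6,.1))
w=w[:,:2]
for i in range(4):
    d=w[(i+1)%4]-w[i]; print(np.linalg.norm(d),np.degrees(np.arctan2(d[1],d[0])))
print(w.mean(0))
```

```text
0.86 11302
5163
[[198.1134  127.83547]
 [306.73962 123.49041]
 [308.6949  172.3722 ]
 [200.06866 176.71725]] [[ 0.673  0.067  0.257]
 [ 0.684 -0.094  0.257]
 [ 0.61  -0.1    0.257]
 [ 0.6    0.06   0.257]]
tap [ 0.61238194 -0.17067143  0.1       ]
0.16164646370234598 -86.34692808824845
0.07376596345487958 -176.04872249793905
0.16018570489418982 93.71602398951848
0.07396397321014851 5.08226960173091
[ 0.64180747 -0.01667094][ WARN:0@0.753] global loadsave.cpp:1063 imwrite_ Unsupported depth image for selected encoder is fallbacked to CV_8U.
```

```bash
cat >> h.py <<'E'
C=np.array([.561,-.022,.123]); YAW=np.radians(3.8); U=np.array([np.cos(YAW),np.sin(YAW),0])
def peg(phi,off=50.,R=44.):   # TCP for fully open gripper, +x finger at wheel angle phi (deg)
    c,s=np.cos(np.radians(phi)),np.sin(np.radians(phi)); h=(28+4*c)/1000; R=R/1000
    x,y=-.53*h+.848*R*c,R*s
    tip=C+x*U+y*np.array([-U[1],U[0],0])+[0,0,.848*h+.53*R*c]
    return tip-off/1000*U-[0,0,.013]
def angle(p):                 # wheel angle of a measured crank_mid
    d=np.array(p)-C; x=d@U+.53*.030; y=-d[0]*U[1]+d[1]*U[0]
    return np.degrees(np.arctan2(y,x/.848))%360, np.hypot(y,x/.848)
def rows(cmd,phis,**k):
    print([(p-np.array(cmd)).round(3).tolist()+[0,1] for p in (peg(f,**k) for f in phis)])
E
python3 - <<'E'
from h import *
for p in (190,200,237,270,0,90): print(p,peg(p).round(4))
print(angle([.5255,-.064,.134]))
E
```

```text
190 [ 0.4622 -0.0362  0.1074]
200 [ 0.4643 -0.0435  0.1086]
237 [ 0.4796 -0.0644  0.1192]
270 [ 0.4992 -0.0702  0.1337]
0 [ 0.5314 -0.024   0.1605]
90 [0.4934 0.0176 0.1337]
(np.float64(236.37652593166618), np.float64(0.0475023441964234))
```

Call:
jog_arm([
  [0.02,0.04,0.03,9.6,1],
  [0.05,0.09,0.06,19.2,1],
  [0.08,0.14,0.09,28.8,1],
  [0.11,0.19,0.09,38.3,1],
  [0.14,0.24,0.09,47.9,1],
  [0.17,0.29,0.09,57.5,1],
  [0.2,0.34,0.09,67.1,1],
  [0.23,0.39,0.09,76.6,1],
])

```text
t: 1.9
tcp_pos: [0.3935, -0.1335, 0.3217]
eef_rot: [[0.073, -0.997, 0.001], [-0.997, -0.073, -0.0], [0.0, -0.001, -1.0]]
wrist_force: [0.7, 0.1, -0.7]
opening: 0.0853
grasp_force: 0.0
```

Call:
jog_arm([
  [0.035,0.05,-0.04,0,1],
  [0.069,0.099,-0.09,0,1],
  [0.069,0.099,-0.13,0,1],
  [0.069,0.099,-0.13,0,1],
])

```text
t: 2.4
tcp_pos: [0.4595, -0.0356, 0.1873]
eef_rot: [[0.069, -0.998, -0.009], [-0.998, -0.069, -0.001], [0.001, 0.009, -1.0]]
wrist_force: [0.6, 0.5, 1.1]
opening: 0.0857
grasp_force: 0.0
```

Run:
```python
from h import *
f,_=look("scene",["crank_mid","wheel_axis"]); s=robot.get_state(); print(s["tcp_pos"])
g,_=look("top",["crank_mid"])
cv2.imwrite("pics/hover.png",np.hstack([cv2.resize(x["pixels"][100:340,120:440,::-1],(400,300)) for x in (f,g)]))
```

```text
scene crank_mid [(0.72, array([ 0.5239, -0.0616,  0.1343]))]
scene wheel_axis [(0.68, array([ 0.5595, -0.023 ,  0.1258]))]
[ 0.46308903 -0.03685987  0.19363606]
top crank_mid [(0.63, array([ 0.5256, -0.0644,  0.1363]))]
```

View pics/hover.png

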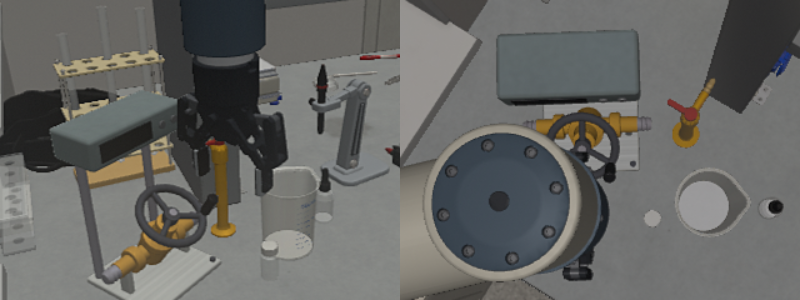

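Run:
```python
from h import *
f,_=look("scene",[])
cv2.imwrite("pics/grip.png",cv2.resize(f["pixels"][160:300,240:380,::-1],(560,560),interpolation=2))
K=np.array(f["mtx"]);E=np.linalg.inv(np.array(f["extrinsics"])); s=robot.get_state(); R=np.array(s["eef_rot"]);t=np.array(s["tcp_pos"])
for y in(-.0426,-.057,-.07,.0426,.057,.07):
    for z in(-.013,-.06,-.09,-.12):
        p=K@(E[:3]@np.r_[t+R@[0,y,z],1]); print(y,z,((p[:2]/p[2]-[240,160])*4).round())
```

```text
-0.0426 -0.013 [170. 300.]
-0.0426 -0.06 [163. 193.]
-0.0426 -0.09 [159. 121.]
-0.0426 -0.12 [154.  46.]
-0.057 -0.013 [143. 290.]
-0.057 -0.06 [135. 184.]
-0.057 -0.09 [130. 113.]
-0.057 -0.12 [124.  39.]
-0.07 -0.013 [118. 282.]
-0.07 -0.06 [110. 177.]
-0.07 -0.09 [104. 106.]
-0.07 -0.12 [98. 32.]
0.0426 -0.013 [346. 359.]
0.0426 -0.06 [345. 247.]
0.0426 -0.09 [344. 172.]
0.0426 -0.12 [343.  93.]
0.057 -0.013 [378. 370.]
0.057 -0.06 [378. 257.]
0.057 -0.09 [377. 181.]
0.057 -0.12 [377. 102.]
0.07 -0.013 [408. 380.]
0.07 -0.06 [408. 266.]
0.07 -0.09 [408. 190.]
0.07 -0.12 [409. 110.]
```

View pics/grip.png

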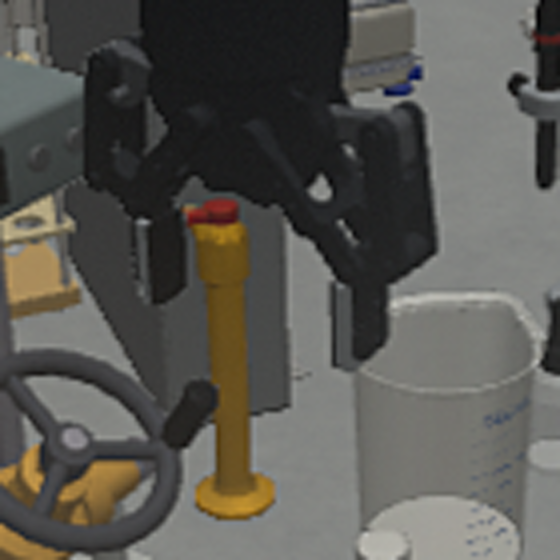

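```bash
python3 - <<'E'
import re
t=open('h.py').read()
t=t.replace("R=44.):","R=46.):").replace("R=R/1000","R=(R-4*s)/1000").replace("    tip=C","    x=min(x,.005)\n    tip=C")
open('h.py','w').write(t)
E
python3 - <<'E'
from h import *
c=[.462,-.036,.191]
rows(c,[190])
rows(peg(190).round(3),[200,210,220,230,240,250,260,270])
print(peg(190),peg(270))
E
```

```text
[[-0.002, -0.001, -0.085, 0, 1]]
[[0.002, -0.008, 0.001, 0, 1], [0.005, -0.015, 0.003, 0, 1], [0.009, -0.022, 0.005, 0, 1], [0.013, -0.028, 0.009, 0, 1], [0.019, -0.033, 0.013, 0, 1], [0.026, -0.037, 0.018, 0, 1], [0.033, -0.039, 0.023, 0, 1], [0.04, -0.039, 0.028, 0, 1]]
[ 0.46001342 -0.03683382  0.10603138] [ 0.49961625 -0.07618727  0.133744  ]
```

Call:
jog_arm([
  [-0.002,-0.001,-0.045,0,1],
  [-0.002,-0.001,-0.085,0,1],
  [-0.002,-0.001,-0.085,0,1],
])

```text
t: 3.08
tcp_pos: [0.4584, -0.038, 0.1052]
eef_rot: [[0.066, -0.998, -0.004], [-0.998, -0.066, -0.001], [0.0, 0.004, -1.0]]
wrist_force: [-0.9, -0.6, 0.7]
opening: 0.0851
grasp_force: 0.0
```

Call:
jog_arm([
  [0.002,-0.008,0.001,0,1],
  [0.005,-0.015,0.003,0,1],
  [0.009,-0.022,0.005,0,1],
  [0.013,-0.028,0.009,0,1],
  [0.019,-0.033,0.013,0,1],
  [0.026,-0.037,0.018,0,1],
  [0.033,-0.039,0.023,0,1],
  [0.04,-0.039,0.028,0,1],
])

```text
t: 4.08
tcp_pos: [0.5007, -0.0767, 0.1347]
eef_rot: [[0.067, -0.998, 0.0], [-0.998, -0.067, -0.001], [0.001, -0.0, -1.0]]
wrist_force: [-1.1, -1.7, -2.0]
opening: 0.0852
grasp_force: 1.0
```

Run:
```python
from h import *
f,o=look("scene",["crank_mid"]); s=robot.get_state(); print(s["t"],s["tcp_pos"],s["wrist_force"])
for d in o["crank_mid"]: print(angle(d[1]))
rows(peg(270).round(3),[280,290,300,310,320,330,340,350])
cv2.imwrite("pics/p1.png",cv2.resize(f["pixels"][180:360,140:380,::-1],(720,540),interpolation=2))
```

```text
scene crank_mid [(0.43, array([ 0.5637, -0.06  ,  0.1619]))]
4.175 [ 0.50153179 -0.07658479  0.13510666] [-0.03113392 -1.96576463 -1.42368947]
(np.float64(296.45598950875865), np.float64(0.04255152580169878))
[[0.007, 0.001, 0.005, 0, 1], [0.013, 0.004, 0.01, 0, 1], [0.019, 0.008, 0.015, 0, 1], [0.019, 0.014, 0.019, 0, 1], [0.018, 0.02, 0.022, 0, 1], [0.018, 0.027, 0.025, 0, 1], [0.017, 0.035, 0.027, 0, 1], [0.017, 0.043, 0.027, 0, 1]]
```

View pics/p1.png

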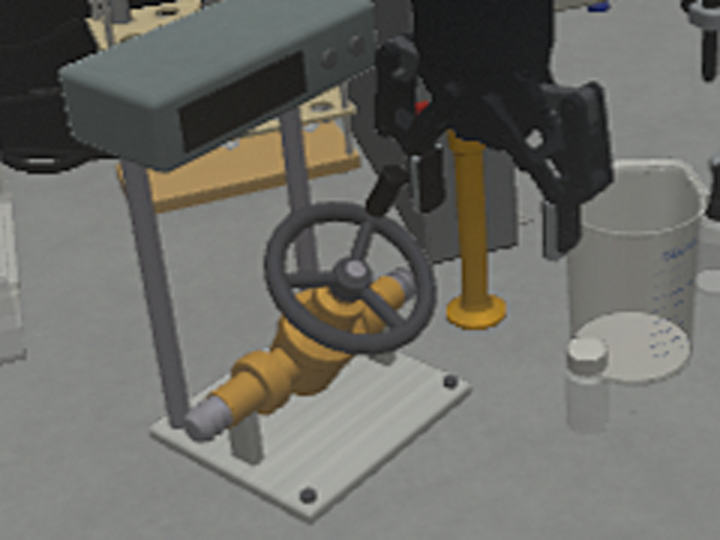

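Call:
jog_arm([
  [0.007,0.001,0.005,0,1],
  [0.013,0.004,0.01,0,1],
  [0.017,0.008,0.015,0,1],
  [0.018,0.014,0.019,0,1],
  [0.018,0.02,0.022,0,1],
  [0.018,0.027,0.025,0,1],
])

```text
t: 4.92
tcp_pos: [0.5179, -0.0488, 0.1597]
eef_rot: [[0.067, -0.998, 0.0], [-0.998, -0.067, -0.0], [0.0, -0.0, -1.0]]
wrist_force: [-1.6, -1.3, -1.2]
opening: 0.0855
grasp_force: 0.9
```

Run:
```python
from h import *
f,o=look("scene",["crank_mid"]); s=robot.get_state(); print(s["t"],s["tcp_pos"],s["wrist_force"])
for d in o["crank_mid"]: print(angle(d[1]))
c=(peg(270).round(3)+[.018,.027,.025]);print(c,peg(330)); rows(c,[340,350,0,10,20,30,40,50])
cv2.imwrite("pics/p2.png",cv2.resize(f["pixels"][180:360,140:380,::-1],(720,540),interpolation=2))
```

```text
scene crank_mid [(0.61, array([ 0.5805, -0.0321,  0.1696])), (0.39, array([ 0.467 , -0.1168, -0.001 ]))]
5.025 [ 0.51797734 -0.0484689   0.15977281] [-1.63716373 -1.64785737  0.35691922]
(np.float64(344.46609736565557), np.float64(0.042456213948249145))
(np.float64(221.67443818400184), np.float64(0.13289548303444854))
[ 0.518 -0.049  0.159] [ 0.51768951 -0.04892956  0.15871324]
[[-0.001, 0.008, 0.002, 0, 1], [-0.001, 0.016, 0.002, 0, 1], [-0.002, 0.024, 0.003, 0, 1], [-0.002, 0.032, 0.002, 0, 1], [-0.003, 0.039, 0.0, 0, 1], [-0.003, 0.046, -0.002, 0, 1], [-0.004, 0.052, -0.005, 0, 1], [-0.004, 0.057, -0.008, 0, 1]]
```

View pics/p2.png

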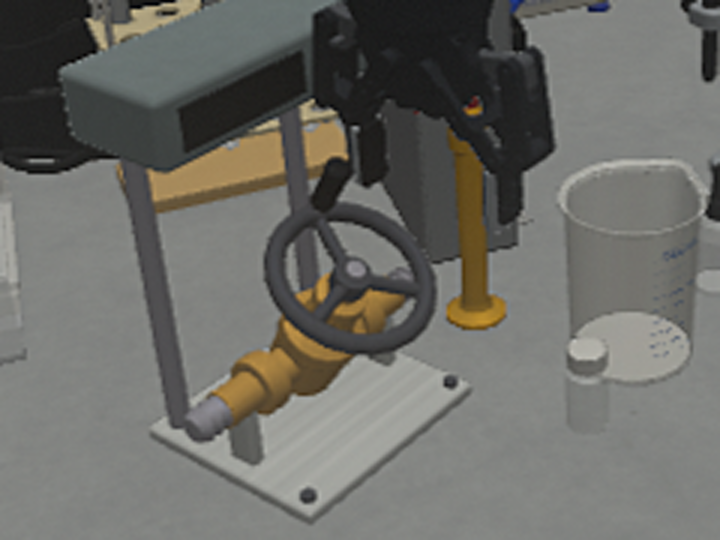

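Call:
jog_arm([
  [-0.001,0.008,0.002,0,1],
  [-0.001,0.016,0.002,0,1],
  [-0.002,0.024,0.003,0,1],
  [-0.002,0.032,0.002,0,1],
  [-0.003,0.039,0.0,0,1],
  [-0.003,0.046,-0.002,0,1],
  [-0.004,0.052,-0.005,0,1],
  [-0.004,0.057,-0.008,0,1],
])

```text
t: 6.02
tcp_pos: [0.5139, 0.0081, 0.151]
eef_rot: [[0.067, -0.998, -0.0], [-0.998, -0.067, 0.0], [-0.0, 0.0, -1.0]]
wrist_force: [0.8, -0.5, 0.8]
opening: 0.0853
grasp_force: 0.0
```

Run:
```python
from h import *
f,o=look("scene",["crank_mid"]); s=robot.get_state(); print(s["t"],s["tcp_pos"],s["wrist_force"])
for d in o["crank_mid"]: print(angle(d[1]))
rows(peg(50).round(3),range(62,150,12)); rows(peg(146).round(3),range(158,246,12)); print(peg(146),peg(242))
```

```text
scene crank_mid [(0.43, array([ 0.5817, -0.0333,  0.1714]))]
6.125 [0.51373453 0.00809949 0.15079643] [ 0.35518496 -0.02302644 -0.29209968]
(np.float64(343.3257165217141), np.float64(0.044076954649077994))
[[-0.004, 0.004, -0.005, 0, 1], [-0.011, 0.007, -0.01, 0, 1], [-0.018, 0.008, -0.015, 0, 1], [-0.025, 0.007, -0.021, 0, 1], [-0.032, 0.005, -0.026, 0, 1], [-0.038, 0.001, -0.031, 0, 1], [-0.044, -0.005, -0.035, 0, 1], [-0.048, -0.012, -0.039, 0, 1]]
[[-0.004, -0.008, -0.003, 0, 1], [-0.006, -0.017, -0.005, 0, 1], [-0.006, -0.026, -0.006, 0, 1], [-0.005, -0.036, -0.006, 0, 1], [-0.003, -0.045, -0.004, 0, 1], [0.002, -0.054, -0.001, 0, 1], [0.007, -0.061, 0.003, 0, 1], [0.015, -0.067, 0.008, 0, 1]]
[ 0.46573544 -0.00380146  0.11170278] [ 0.48051822 -0.07117593  0.11982706]
```

```bash
sed -i 's/C=np.array(\[.561,-.022,.123\])/C=np.array([.5595,-.022,.1235])/; s/off=50\./off=46.5/; s/min(x,.005)/min(x,.010)/' h.py
python3 - <<'E'
from h import *
c=np.array([.514,.008,.151]); print(peg(305)-c)
rows(peg(305).round(3),[315,325,335,345,355,5,15,25]);print(peg(305),peg(25))
E
```

```text
[ 0.00967179 -0.07283368  0.00016944]
[[0.001, 0.006, 0.004, 0, 1], [0.001, 0.013, 0.007, 0, 1], [0.0, 0.02, 0.009, 0, 1], [-0.0, 0.028, 0.011, 0, 1], [-0.001, 0.037, 0.011, 0, 1], [-0.001, 0.045, 0.011, 0, 1], [-0.002, 0.052, 0.01, 0, 1], [-0.002, 0.059, 0.008, 0, 1]]
[ 0.52367179 -0.06483368  0.15116944] [ 0.5218392  -0.00573415  0.15860197]
```

Call:
jog_arm([
  [-0.01,0,0.04,0,1],
  [-0.01,-0.035,0.04,0,1],
  [-0.01,-0.073,0.04,0,1],
  [0,-0.073,0.035,0,1],
  [0.005,-0.073,0.015,0,1],
  [0.01,-0.073,0,0,1],
  [0.01,-0.073,0,0,1],
])

```text
t: 7.0
tcp_pos: [0.5234, -0.065, 0.1498]
eef_rot: [[0.067, -0.998, -0.003], [-0.998, -0.067, -0.0], [0.0, 0.003, -1.0]]
wrist_force: [1.0, -0.3, 0.7]
opening: 0.0856
grasp_force: 0.0
```

Call:
jog_arm([
  [0.001,0.006,0.004,0,1],
  [0.001,0.013,0.007,0,1],
  [0.0,0.02,0.009,0,1],
  [0,0.028,0.011,0,1],
])

```text
t: 7.5
tcp_pos: [0.5232, -0.037, 0.1623]
eef_rot: [[0.067, -0.998, -0.001], [-0.998, -0.067, -0.0], [0.0, 0.001, -1.0]]
wrist_force: [-1.5, -2.3, -2.4]
opening: 0.0854
grasp_force: 1.5
```

Run:
```python
from h import *
f,o=look("scene",["crank_mid"]); s=robot.get_state(); print(s["t"],s["tcp_pos"],s["wrist_force"])
for d in o["crank_mid"]: print(angle(d[1]))
c=np.array([.524,-.065,.151])+[0,.028,.011]
rows(c,[355,5,15,25,35,45,55,65]);print(c,peg(345),peg(65))
cv2.imwrite("pics/p3.png",cv2.resize(f["pixels"][180:360,140:380,::-1],(720,540),interpolation=2))
```

```text
scene crank_mid [(0.71, array([ 0.5838, -0.0199,  0.1718]))]
7.6 [ 0.52355013 -0.03661487  0.16235596] [-1.94209666 -1.84023432 -0.48717758]
(np.float64(0.5848285647282756), np.float64(0.047509256579316685))
[[-0.001, 0.009, 0.0, 0, 1], [-0.001, 0.017, -0.0, 0, 1], [-0.002, 0.024, -0.001, 0, 1], [-0.002, 0.031, -0.003, 0, 1], [-0.003, 0.038, -0.006, 0, 1], [-0.003, 0.043, -0.009, 0, 1], [-0.009, 0.047, -0.013, 0, 1], [-0.014, 0.05, -0.017, 0, 1]]
[ 0.524 -0.037  0.162] [ 0.52388704 -0.03656586  0.16159969] [0.51000855 0.01320198 0.14516895]
```

View pics/p3.png

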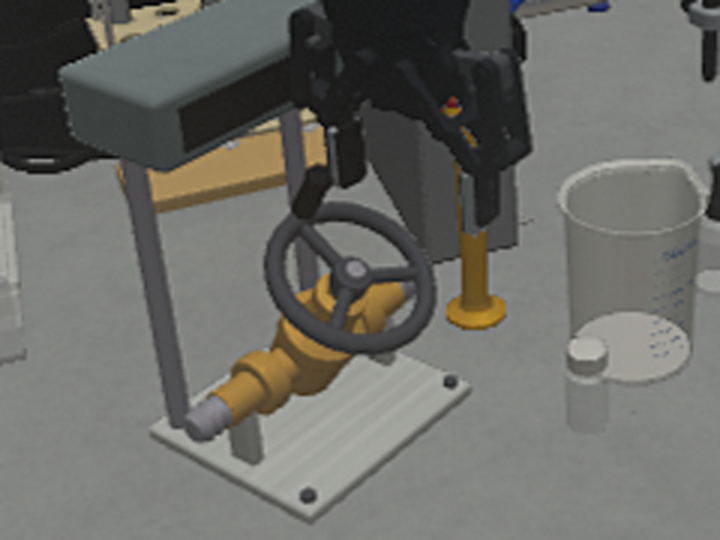

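Call:
jog_arm([
  [0.002,0.006,0,0,1],
  [0.002,0.013,0,0,1],
  [0.001,0.02,-0.001,0,1],
  [0,0.027,-0.002,0,1],
])

```text
t: 8.1
tcp_pos: [0.5243, -0.0098, 0.1606]
eef_rot: [[0.067, -0.998, 0.001], [-0.998, -0.067, -0.0], [0.0, -0.001, -1.0]]
wrist_force: [-0.5, -2.6, 1.4]
opening: 0.0855
grasp_force: 1.2
```

Run:
```python
from h import *
f,o=look("scene",["crank_mid"]); s=robot.get_state(); print(s["t"],s["tcp_pos"],s["wrist_force"])
for d in o["crank_mid"]: print(angle(d[1]))
c=np.array([.524,-.01,.160])
rows(c,[30,40,50,60,70,80,90,100])
```

```text
scene crank_mid [(0.62, array([0.5703, 0.0113, 0.1631]))]
8.2 [ 0.52427363 -0.00934491  0.16032909] [ 0.46920529 -1.92860181  1.33289359]
(np.float64(43.666793051172476), np.float64(0.0470858212107221))
[[-0.002, 0.008, -0.003, 0, 1], [-0.003, 0.013, -0.006, 0, 1], [-0.006, 0.018, -0.009, 0, 1], [-0.011, 0.022, -0.013, 0, 1], [-0.017, 0.024, -0.017, 0, 1], [-0.023, 0.026, -0.021, 0, 1], [-0.028, 0.026, -0.026, 0, 1], [-0.034, 0.025, -0.03, 0, 1]]
```

Call:
jog_arm([
  [-0.002,0.008,-0.003,0,1],
  [-0.003,0.013,-0.006,0,1],
  [-0.006,0.018,-0.009,0,1],
  [-0.011,0.022,-0.013,0,1],
  [-0.017,0.024,-0.017,0,1],
  [-0.023,0.026,-0.021,0,1],
  [-0.028,0.026,-0.026,0,1],
  [-0.034,0.025,-0.03,0,1],
])

```text
t: 9.2
tcp_pos: [0.4896, 0.0147, 0.13]
eef_rot: [[0.067, -0.998, -0.0], [-0.998, -0.067, 0.0], [-0.0, 0.0, -1.0]]
wrist_force: [1.0, -0.8, 2.1]
opening: 0.0853
grasp_force: 1.2
```

Run:
```python
from h import *
f,o=look("scene",["crank_mid"]); s=robot.get_state(); print(s["t"],s["tcp_pos"],s["wrist_force"])
for d in o["crank_mid"]: print(angle(d[1]))
c=np.array([.49,.015,.130])
rows(c,range(112,200,12)); print(peg(196))
```

```text
scene crank_mid [(0.47, array([0.5251, 0.0206, 0.1376]))]
9.3 [0.48896507 0.01452392 0.12969724] [ 1.49695845 -0.11668474  1.21176877]
(np.float64(112.33216874302836), np.float64(0.04841765717913378))
[[-0.007, -0.003, -0.005, 0, 1], [-0.013, -0.007, -0.01, 0, 1], [-0.018, -0.013, -0.015, 0, 1], [-0.023, -0.02, -0.018, 0, 1], [-0.026, -0.028, -0.021, 0, 1], [-0.028, -0.037, -0.023, 0, 1], [-0.028, -0.047, -0.024, 0, 1], [-0.027, -0.056, -0.023, 0, 1]]
[ 0.46287748 -0.04142949  0.10698613]
```

Call:
jog_arm([
  [-0.007,-0.003,-0.005,0,1],
  [-0.013,-0.007,-0.01,0,1],
  [-0.018,-0.013,-0.015,0,1],
  [-0.023,-0.02,-0.018,0,1],
  [-0.026,-0.028,-0.021,0,1],
  [-0.028,-0.037,-0.023,0,1],
  [-0.028,-0.047,-0.024,0,1],
  [-0.027,-0.056,-0.023,0,1],
])

```text
t: 10.3
tcp_pos: [0.4622, -0.0419, 0.1066]
eef_rot: [[0.067, -0.998, -0.002], [-0.998, -0.067, 0.0], [-0.0, 0.002, -1.0]]
wrist_force: [0.5, 3.7, -2.0]
opening: 0.0855
grasp_force: 1.4
```

Run:
```python
from h import *
f,o=look("scene",["crank_mid"]); s=robot.get_state(); print(s["t"],s["tcp_pos"],s["wrist_force"])
for d in o["crank_mid"]: print(angle(d[1]))
c=np.array([.463,-.041,.107])
for a in (196,220,244,268): rows(peg(a).round(3),[a+6,a+12,a+18,a+24]); print(peg(a+24))
```

```text
scene crank_mid [(0.51, array([ 0.5174, -0.0551,  0.1327]))]
10.4 [ 0.4625087  -0.0422737   0.10683497] [-0.05771536  2.15077488 -0.67501934]
(np.float64(222.17686092545654), np.float64(0.045034458640320574))
[[0.001, -0.005, 0.001, 0, 1], [0.003, -0.01, 0.002, 0, 1], [0.005, -0.014, 0.003, 0, 1], [0.008, -0.018, 0.005, 0, 1]]
[ 0.47050171 -0.05920099  0.11192552]
[[0.002, -0.004, 0.002, 0, 1], [0.006, -0.007, 0.004, 0, 1], [0.009, -0.01, 0.007, 0, 1], [0.013, -0.013, 0.009, 0, 1]]
[ 0.48378046 -0.07170335  0.12123427]
[[0.004, -0.002, 0.003, 0, 1], [0.008, -0.003, 0.006, 0, 1], [0.012, -0.004, 0.009, 0, 1], [0.016, -0.004, 0.012, 0, 1]]
[ 0.50020378 -0.07601565  0.13320083]
[[0.004, 0.0, 0.003, 0, 1], [0.009, 0.001, 0.006, 0, 1], [0.013, 0.003, 0.009, 0, 1], [0.016, 0.005, 0.012, 0, 1]]
[ 0.51631302 -0.07105916  0.14538391]
```

Call:
jog_arm([
  [0.001,-0.005,0.001,0,1],
  [0.003,-0.01,0.002,0,1],
  [0.005,-0.014,0.003,0,1],
  [0.008,-0.018,0.005,0,1],
])

```text
t: 10.9
tcp_pos: [0.4708, -0.0595, 0.1122]
eef_rot: [[0.067, -0.998, -0.001], [-0.998, -0.067, -0.0], [-0.0, 0.001, -1.0]]
wrist_force: [-1.6, 2.5, -0.4]
opening: 0.0857
grasp_force: 1.2
```

Call:
jog_arm([
  [0.002,-0.004,0.002,0,1],
  [0.006,-0.007,0.004,0,1],
  [0.009,-0.01,0.007,0,1],
  [0.013,-0.013,0.009,0,1],
])

```text
t: 11.4
tcp_pos: [0.4841, -0.0727, 0.1215]
eef_rot: [[0.067, -0.998, -0.0], [-0.998, -0.067, -0.0], [0.0, 0.0, -1.0]]
wrist_force: [-1.9, 0.5, -0.2]
opening: 0.0853
grasp_force: 1.3
```

Call:
jog_arm([
  [0.004,-0.002,0.003,0,1],
  [0.008,-0.003,0.006,0,1],
  [0.012,-0.004,0.009,0,1],
  [0.016,-0.004,0.012,0,1],
])

```text
t: 11.9
tcp_pos: [0.5005, -0.0766, 0.1336]
eef_rot: [[0.067, -0.998, 0.001], [-0.998, -0.067, -0.0], [0.0, -0.0, -1.0]]
wrist_force: [-1.1, -2.1, -1.7]
opening: 0.0853
grasp_force: 1.0
```

Run:
```python
from h import *
f,o=look("scene",["crank_mid"]); s=robot.get_state(); print(s["t"],s["tcp_pos"],s["wrist_force"])
for d in o["crank_mid"]: print(angle(d[1]))
```

```text
scene crank_mid [(0.5, array([ 0.567 , -0.0606,  0.1586]))]
12.0 [ 0.50098746 -0.07649951  0.13384551] [-0.6294552  -2.27110212 -0.98535292]
(np.float64(302.190423274398), np.float64(0.04609832265088902))
```

Call:
jog_arm([
  [0.005,0,0.003,0,1],
  [0.01,0.001,0.006,0,1],
  [0.015,0.003,0.009,0,1],
  [0.019,0.005,0.012,0,1],
])

```text
t: 12.5
tcp_pos: [0.5195, -0.0711, 0.1455]
eef_rot: [[0.067, -0.998, 0.0], [-0.998, -0.067, -0.0], [0.0, -0.0, -1.0]]
wrist_force: [-0.7, -1.8, -1.6]
opening: 0.0855
grasp_force: 1.1
```

Call:
jog_arm([
  [0.003,0.004,0.004,0,1],
  [0.006,0.009,0.007,0,1],
  [0.007,0.014,0.01,0,1],
  [0.007,0.019,0.013,0,1],
])

```text
t: 13.0
tcp_pos: [0.526, -0.0518, 0.1585]
eef_rot: [[0.067, -0.998, -0.0], [-0.998, -0.067, 0.0], [-0.0, 0.0, -1.0]]
wrist_force: [-0.7, -2.7, -1.7]
opening: 0.0855
grasp_force: 1.1
```

Run:
```python
from h import *
f,o=look("scene",["crank_mid"]); s=robot.get_state(); print(s["t"],s["tcp_pos"],s["wrist_force"])
for d in o["crank_mid"]: print(angle(d[1]))
```

```text
scene crank_mid [(0.55, array([ 0.5813, -0.0321,  0.1693]))]
13.1 [ 0.52606527 -0.05165505  0.15872235] [ 0.51936963 -1.20518655 -1.02068786]
(np.float64(345.2001686519435), np.float64(0.04510818392091792))
```

Call:
jog_arm([
  [0.001,0.005,0.002,0,1],
  [0.001,0.01,0.003,0,1],
  [0.001,0.015,0.003,0,1],
  [0.001,0.02,0.003,0,1],
])

```text
t: 13.6
tcp_pos: [0.5239, -0.0355, 0.1602]
eef_rot: [[0.065, -0.998, -0.008], [-0.998, -0.065, -0.006], [0.006, 0.008, -1.0]]
wrist_force: [-4.9, -19.4, -3.5]
opening: 0.0855
grasp_force: 9.3
```

Call:
jog_arm([
  [0,0.005,0,0,1],
  [0,0.01,0,0,1],
  [-0.002,0.015,0,0,1],
  [-0.003,0.02,-0.001,0,1],
])

```text
t: 14.1
tcp_pos: [0.5224, -0.0138, 0.1597]
eef_rot: [[0.065, -0.998, -0.003], [-0.998, -0.065, -0.001], [0.001, 0.003, -1.0]]
wrist_force: [0.5, 0.9, 0.5]
opening: 0.0851
grasp_force: 0.0
```

Run:
```python
from h import *
f,o=look("scene",["crank_mid"]); s=robot.get_state(); print(s["t"],s["tcp_pos"],s["wrist_force"])
for d in o["crank_mid"]: print(angle(d[1]))
c=np.array([.524,-.012,.160])
rows(c,[25,35,44,52]);rows(peg(52).round(3),[58,64,70,76]);rows(peg(76).round(3),[82,88,94,100]); print(peg(52),peg(76),peg(100))
for a in (100,124,148,172,196): rows(peg(a).round(3),[a+6,a+12,a+18,a+24])
```

```text
scene crank_mid [(0.48, array([ 0.5806, -0.0346,  0.1713]))]
14.2 [ 0.52424293 -0.01155748  0.16042269] [-0.11003668 -0.22546183  0.04670301]
(np.float64(341.84015555989527), np.float64(0.044825360371446736))
[[-0.002, 0.006, -0.001, 0, 1], [-0.003, 0.013, -0.004, 0, 1], [-0.003, 0.018, -0.007, 0, 1], [-0.007, 0.021, -0.01, 0, 1]]
[[-0.003, 0.002, -0.002, 0, 1], [-0.006, 0.004, -0.004, 0, 1], [-0.01, 0.005, -0.007, 0, 1], [-0.013, 0.006, -0.01, 0, 1]]
[[-0.004, 0.001, -0.002, 0, 1], [-0.007, 0.001, -0.005, 0, 1], [-0.011, 0.001, -0.008, 0, 1], [-0.014, -0.0, -0.01, 0, 1]]
[0.51707573 0.00902123 0.15031364] [0.50369632 0.01525128 0.14046502] [0.48973702 0.01487939 0.12978398]
[[-0.004, -0.001, -0.003, 0, 1], [-0.007, -0.003, -0.005, 0, 1], [-0.01, -0.005, -0.008, 0, 1], [-0.013, -0.007, -0.01, 0, 1]]
[[-0.003, -0.003, -0.003, 0, 1], [-0.005, -0.006, -0.005, 0, 1], [-0.008, -0.009, -0.007, 0, 1], [-0.01, -0.013, -0.008, 0, 1]]
[[-0.002, -0.004, -0.002, 0, 1], [-0.003, -0.008, -0.003, 0, 1], [-0.004, -0.013, -0.004, 0, 1], [-0.005, -0.017, -0.005, 0, 1]]
[[-0.0, -0.005, -0.0, 0, 1], [-0.0, -0.01, -0.001, 0, 1], [0.0, -0.015, -0.0, 0, 1], [0.001, -0.019, -0.0, 0, 1]]
[[0.001, -0.005, 0.001, 0, 1], [0.003, -0.01, 0.002, 0, 1], [0.005, -0.014, 0.003, 0, 1], [0.008, -0.018, 0.005, 0, 1]]
```

Call:
jog_arm([
  [-0.014,0,0.035,0,1],
  [-0.014,-0.03,0.035,0,1],
  [-0.012,-0.056,0.035,0,1],
  [0,-0.056,0.03,0,1],
  [0.002,-0.056,0.012,0,1],
  [0.002,-0.056,-0.003,0,1],
  [0.002,-0.052,-0.003,0,1],
  [0.002,-0.046,-0.003,0,1],
])

```text
t: 15.2
tcp_pos: [0.5264, -0.0577, 0.1578]
eef_rot: [[0.067, -0.998, 0.001], [-0.998, -0.067, -0.0], [0.0, -0.001, -1.0]]
wrist_force: [-0.6, -0.3, -0.0]
opening: 0.0856
grasp_force: 0.0
```

Call:
jog_arm([
  [0,0.003,0,0,1],
  [0,0.006,0,0,1],
  [0,0.008,0,0,1],
  [0,0.008,0,0,1],
])

```text
t: 15.7
tcp_pos: [0.5259, -0.0503, 0.1574]
eef_rot: [[0.067, -0.998, 0.0], [-0.998, -0.067, -0.0], [0.0, -0.0, -1.0]]
wrist_force: [-0.9, -0.7, 0.7]
opening: 0.0854
grasp_force: 0.6
```

Call:
jog_arm([
  [0,0.003,0.001,0,1],
  [0,0.006,0.001,0,1],
  [0,0.006,0.001,0,1],
  [0,0.006,0.001,0,1],
])

```text
t: 16.2
tcp_pos: [0.5253, -0.0447, 0.1578]
eef_rot: [[0.067, -0.998, -0.002], [-0.998, -0.067, -0.001], [0.0, 0.002, -1.0]]
wrist_force: [-1.0, -4.8, -2.4]
opening: 0.0854
grasp_force: 2.3
```

Run:
```python
from h import *
s=robot.get_state(); print(s["t"],s["tcp_pos"],s["wrist_force"],s["moment"])
f,o=look("scene",["crank_mid"])
for d in o["crank_mid"]: print(angle(d[1]))
```

```text
16.2 [ 0.52525139 -0.04465345  0.15778764] [-1.001409   -4.75125016 -2.38406464] [-1.49281166  0.85904777 -0.19996594]
scene crank_mid [(0.6, array([ 0.5789, -0.0231,  0.1733]))]
(np.float64(356.71247822131966), np.float64(0.04155948660744393))
```

Call:
jog_arm([
  [0.001,0.002,0.001,0,1],
  [0.001,0.005,0.001,0,1],
  [0.001,0.005,0.001,0,1],
  [0.001,0.005,0.001,0,1],
])

```text
t: 16.8
tcp_pos: [0.5246, -0.0406, 0.158]
eef_rot: [[0.066, -0.998, -0.006], [-0.998, -0.066, -0.002], [0.002, 0.006, -1.0]]
wrist_force: [-5.3, -8.4, -4.4]
opening: 0.0854
grasp_force: 4.4
```

Run:
```python
from h import *
s=robot.get_state(); print(s["t"],s["tcp_pos"],s["wrist_force"])
f,o=look("scene",["crank_mid"])
for d in o["crank_mid"]: print(angle(d[1]))
```

```text
16.8 [ 0.52464879 -0.04061162  0.15796044] [-5.33376183 -8.43904376 -4.40801285]
scene crank_mid [(0.62, array([ 0.5823, -0.0206,  0.1728]))]
(np.float64(359.8568798183685), np.float64(0.04568723798019182))
```

Call:
jog_arm([
  [-0.002,-0.01,0,0,1],
  [-0.004,-0.02,0.01,0,1],
  [-0.016,-0.02,0.034,0,1],
  [-0.016,0.01,0.034,0,1],
  [-0.016,0.042,0.034,0,1],
  [-0.016,0.042,0.034,0,1],
])

```text
t: 17.65
tcp_pos: [0.5123, 0.0047, 0.195]
eef_rot: [[0.069, -0.998, 0.004], [-0.998, -0.069, 0.002], [-0.002, -0.004, -1.0]]
wrist_force: [0.4, 0.1, -0.7]
opening: 0.0853
grasp_force: 0.0
```

Run:
```python
from h import *
s=robot.get_state(); print(s["t"],s["tcp_pos"],s["wrist_force"])
for i in range(2):
  f,o=look("scene",["crank_mid"])
  for d in o["crank_mid"]: print(angle(d[1]))
cv2.imwrite("pics/p4.png",cv2.resize(f["pixels"][180:360,140:380,::-1],(720,540),interpolation=2))
print(peg(30,R=42))
rows(peg(30,R=42).round(3),[20,10,0,350,340]); print(peg(340,R=42))
```

```text
17.65 [0.51229971 0.00466357 0.19498152] [ 0.41207619  0.09014519 -0.68621127]
scene crank_mid [(0.49, array([ 0.5825, -0.0268,  0.1715]))]
(np.float64(352.0892118509899), np.float64(0.04587443727198533))
scene crank_mid [(0.71, array([ 0.5787, -0.0267,  0.1726]))]
(np.float64(351.7210789890741), np.float64(0.04140590939389415))
[ 0.52175477 -0.00446297  0.1555413 ]
[[0.0, -0.005, 0.004, 0, 1], [0.001, -0.013, 0.005, 0, 1], [0.001, -0.02, 0.006, 0, 1], [0.002, -0.029, 0.006, 0, 1], [0.002, -0.037, 0.005, 0, 1]]
[ 0.52406327 -0.03921914  0.15903035]
```

View pics/p4.png

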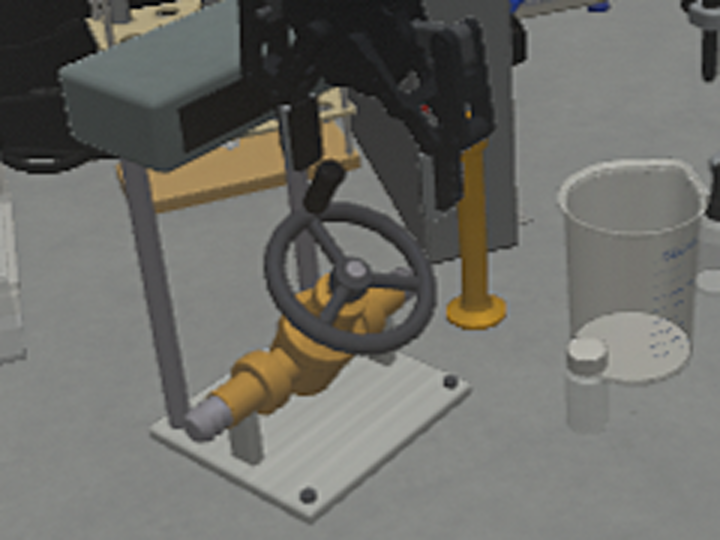

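Call:
jog_arm([
  [0.015,0.003,-0.01,0,1],
  [0.015,0.003,-0.025,0,1],
  [0.015,0.003,-0.036,0,1],
  [0.015,-0.004,-0.034,0,1],
  [0.015,-0.012,-0.032,0,1],
  [0.015,-0.02,-0.032,0,1],
  [0.015,-0.028,-0.033,0,1],
  [0.014,-0.036,-0.034,0,1],
])

```text
t: 18.85
tcp_pos: [0.525, -0.0338, 0.1595]
eef_rot: [[0.067, -0.998, 0.0], [-0.998, -0.067, 0.0], [-0.0, -0.0, -1.0]]
wrist_force: [-0.3, 2.1, 1.0]
opening: 0.0853
grasp_force: 0.9
```

Run:
```python
from h import *
s=robot.get_state(); print(s["t"],s["tcp_pos"],s["wrist_force"])
f,o=look("scene",["crank_mid"])
for d in o["crank_mid"]: print(angle(d[1]))
c=[.525,-.033,.159]
rows(c,[338,330,322,314,306,298,290,282],R=40)
```

```text
18.85 [ 0.5249729  -0.03377503  0.1594588 ] [-0.26311819  2.13029982  0.96303204]
scene crank_mid [(0.55, array([ 0.5757, -0.0468,  0.1661]))]
(np.float64(324.25648546392506), np.float64(0.04419886836090932))
[[-0.001, -0.007, -0.001, 0, 1], [-0.001, -0.012, -0.003, 0, 1], [-0.0, -0.018, -0.004, 0, 1], [-0.001, -0.022, -0.007, 0, 1], [-0.004, -0.027, -0.009, 0, 1], [-0.008, -0.03, -0.012, 0, 1], [-0.012, -0.033, -0.016, 0, 1], [-0.017, -0.035, -0.019, 0, 1]]
```

Handle is moving clockwise (324°). Target is about 260°.

Call:
jog_arm([
  [-0.001,-0.007,-0.001,0,1],
  [-0.001,-0.012,-0.003,0,1],
  [0,-0.018,-0.004,0,1],
  [-0.001,-0.022,-0.007,0,1],
  [-0.004,-0.027,-0.009,0,1],
  [-0.008,-0.03,-0.012,0,1],
  [-0.012,-0.033,-0.016,0,1],
  [-0.015,-0.034,-0.018,0,1],
])

```text
t: 19.95
tcp_pos: [0.5095, -0.0675, 0.141]
eef_rot: [[0.067, -0.998, -0.0], [-0.998, -0.067, -0.0], [0.0, 0.0, -1.0]]
wrist_force: [0.5, -0.3, 0.9]
opening: 0.0856
grasp_force: 0.6
```

Run:
```python
from h import *
s=robot.get_state(); print(s["t"],s["tcp_pos"],s["wrist_force"])
for i in range(2):
  f,o=look("scene",["crank_mid"])
  for d in o["crank_mid"]: print(angle(d[1]))
```

```text
19.95 [ 0.50946669 -0.06750361  0.14098371] [ 0.54694346 -0.28791431  0.87416527]
scene crank_mid [(0.55, array([ 0.5474, -0.0684,  0.1463]))]
(np.float64(271.115894224264), np.float64(0.04550470398495847))
scene crank_mid [(0.62, array([ 0.5453, -0.0672,  0.1451]))]
(np.float64(268.06621377657484), np.float64(0.044184700556768486))
```

Call:
jog_arm([
  [-0.003,0,-0.002,0,1],
  [-0.006,0,-0.003,0,1],
  [-0.006,0,-0.003,0,1],
  [0,0.002,0.002,0,1],
  [0,0.002,0.03,0,1],
  [-0.01,0.002,0.07,0,1],
  [-0.05,0.01,0.12,0,1],
  [-0.09,0.01,0.16,0,1],
])

```text
t: 21.15
tcp_pos: [0.4193, -0.0571, 0.3031]
eef_rot: [[0.067, -0.998, 0.0], [-0.998, -0.067, -0.0], [0.0, -0.0, -1.0]]
wrist_force: [1.3, -0.3, 0.5]
opening: 0.0857
grasp_force: 0.0
```

Call:
jog_arm([
  [-0.03,0,0.02,0,1],
  [-0.05,0,0.03,0,1],
  [-0.05,0,0.03,0,1],
  [-0.05,0,0.03,0,1],
])

```text
t: 21.65
tcp_pos: [0.3702, -0.0571, 0.3309]
eef_rot: [[0.067, -0.998, -0.001], [-0.998, -0.067, 0.0], [-0.0, 0.001, -1.0]]
wrist_force: [0.4, -0.3, -0.9]
opening: 0.0856
grasp_force: 0.0
```

Run:
```python
from h import *
s=robot.get_state(); print(s["t"],s["tcp_pos"],s["wrist_force"])
for c in("scene","top"):
  f,o=look(c,["crank_mid"])
  for d in o["crank_mid"]: print(angle(d[1]))
  if c=="scene": cv2.imwrite("pics/p5.png",cv2.resize(f["pixels"][180:360,140:380,::-1],(720,540),interpolation=2))
look("scene",["beaker","vial","dropper"])
```

```text
21.65 [ 0.37023799 -0.05714971  0.33090185] [ 0.36540603 -0.28692109 -0.87846887]
scene crank_mid [(0.63, array([ 0.5422, -0.0699,  0.1433]))]
(np.float64(263.4578768577354), np.float64(0.04695389866475802))
top crank_mid [(0.64, array([ 0.5438, -0.071 ,  0.145 ])), (0.45, array([ 0.4864, -0.295 ,  0.0029]))]
(np.float64(265.75362936618336), np.float64(0.04798349227642677))
(np.float64(251.6780521390118), np.float64(0.28184318242319845))
scene beaker [(0.95, array([ 0.4869, -0.2025,  0.0009])), (0.43, array([ 0.6079, -0.02  ,  0.0012]))]
scene vial [(0.83, array([ 0.465 , -0.1203,  0.0007]))]
scene dropper [(0.67, array([ 0.4837, -0.3017, -0.0041]))]
```

View pics/p5.png

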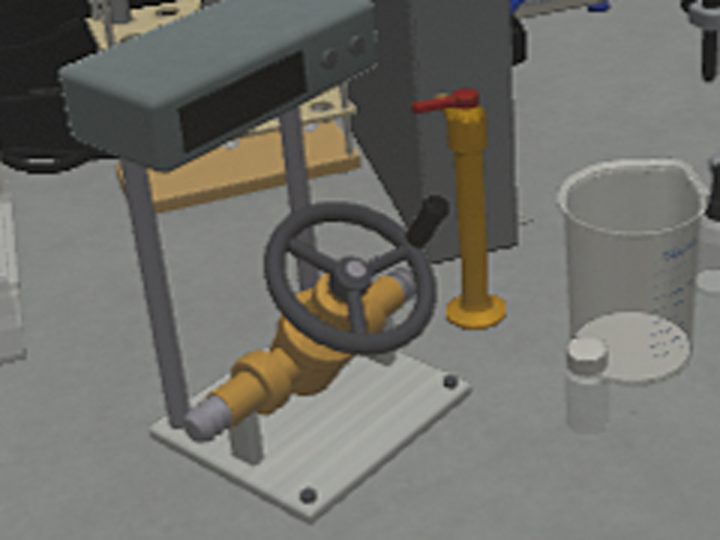

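```bash
python3 -c "
from bench import robot
print(robot.job_done())"
```

```text
the job is handed in; nothing more can be done
None
```

I cranked the valve open to its stop (about 1.3 turns, pressed to roughly 8 N and 19 N) and backed it off about 87° by camera. I then let go and handed in at about 22 s; the verdict was not shown. The beaker, vial and dropper bottle measured within about 5 mm of where they started.

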